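Gauge a press screw with pitch combs

ROBOT

A 6-joint arm with a two-finger parallel gripper is mounted at the origin on the work surface. World frame = base frame: x ahead of the robot, y to its left, z up, the work surface at z = 0. Lengths are in m, angles in rad, forces in N, time in s.
With the tool pointing down it reaches from about 0.4 to 0.825 m from the base axis. Payload 7 kg.
Tool frame: the origin (TCP) lies on the centre line of the jaws, within the pads' length; the fingertips stand arm.tip_reach ahead of it and the grasp point (between the pads) lies 5 mm behind it (arm.tip_reach is the distance from the TCP to the fingertips, in m); z points along the fingers, y is the line along which they close (so a half turn about z gives the same grasp; the last joint's range is limited). The gripper opens to 88 mm and grips with 3 to 60 N. Pads are 19 mm wide; open, the fingers measure 130 mm over their backs; the gripper's body (78 mm by 193 mm) begins 47 mm behind the grasp point.
Start: joints at [-1.055, 0.359, 0.012, 0, -1.224, -0.288], TCP at [0.152, -0.658, 0.241] pointing down, gripper open.
Joint ranges: [-3.07, 3.07], [-1.43, 2.12], [-1.02, 1.25], [-3.03, 1.67], [-3.05, -0], [-3.03, 3.03]. Speed limits (rad/s): [2.39, 2.39, 3.01, 3.14, 3.14, 3.14].

INTERFACE

Orientations are given as [roll, pitch, yaw] about the fixed x, y, z axes, in that order (R = Rz(yaw) Ry(pitch) Rx(roll)).
In Python, from station import status, optics, order, arm gives the robot as it stands. The module is installed in compiled form; this text tells all that it offers.
- The arm moves only by the shell command python3 -m jog 'ROWS' [FORCE]. ROWS is JSON, a list of rows, each a list of 3 entries, a list of its own where there are three numbers: the gripper command: -1 is shut, 1 is fully open, values between are in proportion, then the shift along the tool's x, y, z in mm, then the turn about the tool's z in rad. A call has 1 to 20 rows; each row is the pose to reach, as a shift and turn from the pose commanded when the call began, along the tool's axes at that moment; what a row does not reach only later rows make up. A row lasts 1/8 s, in which the tool goes at most 62.5 mm and 10.7 degrees, less where a joint would pass 70% of its speed; a pose out of reach is approached as far as the arm can. A call with a gripper value outside its range is refused whole. The fingers move at their own pace and stop on an object; FORCE is the grip in N (left out, the last holds). Time passes only in rows, so rows that repeat a pose let the fingers close. It gives the time, the measured TCP pose, the force, the opening and the grip force at its end, in the units of the state.
- status.get_state(): the state, without advancing time (a new reading comes with each control period).
- optics.grab_frame(name): name is "scene" or "top" or "wrist"; returns a dict with "color" (400x640x3 uint8, red, green, blue), "mtx" (3x3 intrinsics, pixels), "cam_to_world" (4x4, takes a point from camera to world coordinates). Camera axes: x right, y down, z forward; pixel columns grow to the right and rows downward; lengths in m; the calibration is good to about 2 mm. A picture is of the moment at which its call begins. There is no depth.
- order.job_done(): hands the job in; it is judged then, once.
The state is a dict: "t": time; "q": joint angles; "qd": joint speeds; "joint_efforts": joint torques, N m; "eef_pos": TCP position; "ee_rot": TCP orientation; "force": force on the tool from outside, world axes, zero at the start; "moment": the same for the moment, N m; "width": finger opening in m; "gripper_force": force on a finger pad.
Only numpy, scipy, OpenCV 4.12 (cv2) and the standard library are available. Lean on these libraries where they do the work, as an engineer would, in place of code of your own. Each camera call takes 0.05 s, during which the arm holds its last target. There are 200 camera calls.

TASK

Find which of the three yellow pitch combs fits the press screw lying nearest you: lower the combs one by one, teeth first and without forcing, onto the top of the thread, until one drops fully home in the grooves. Stand that comb upright on its teeth in the blue tray for the nut cutter, and leave the other two standing upright on the bench. Do not disturb the carved blocks and the jar.

Things in the scene. Friction and masses are not known exactly. Their poses are not given: they have to be found in the camera images.
- leaf_1_mid (a point): Centre of a yellow plastic pitch comb standing on its teeth, 32 mm above the tooth tips. Three combs of one outline: 110 mm long (own x), 20 mm thick (own y), 64 mm high (own z up), 90 g; the top 14 mm is only 80 mm long. Pinch across the thickness, above the teeth; either way round is the same.
- leaf_2_mid (a point): Centre of another pitch comb, same outline. All combs: teeth point down, 10 mm long, 5 mm wide, round-nosed, in an odd row with the middle tooth at this point's x = 0. Pitch 12, 15 or 18 mm, one of each; which comb has which is not told: look or try.
- leaf_3_mid (a point): Centre of another pitch comb, same outline. All combs: fully home in a matching thread the tooth tips rest on the groove root, so this point is 32 mm above the screw's point (comb along the screw, upright, middle tooth in the middle groove). A comb of another pitch stops on the crests, 4 to 7 mm higher.
- screw_p_mid (a point): On top of the groove root at mid-length of a wooden press screw fixed on its side, 66 mm above the table; x along its axis, z up. Three screws change places between runs: the one to gauge is nearest the robot (x below 0.6 m); the other two are stock at the far edge (x above 0.7 m), leave them alone.
- screw_q_mid (a point): Same point on another press screw. All screws: pale ring-like ridges 7 mm high on a dark core, crest diameter 50 mm, root diameter 36 mm, pitch 12, 15 or 18 mm (one of each). A groove is centred on this point's x = 0; grooves are 7 mm wide at the root with sloping flanks. Rigid.
- screw_r_mid (a point): Same point on another press screw. All screws: thread runs at least 70 mm either side of this point; the green cradle and brass knob at the ends (82 to 122 mm from this point) reach at most 75 mm above the table.
- tray_in (a point): Centre of the inner floor of the fixed open blue tray, 6 mm above the table; inside 178 mm (own x) by 128 mm (own y), walls 6 mm thick, rim 28 mm above the table.
- block_square: Dark carved printing block 110x110x38 mm, loose bystander; origin at its underside. Not to be disturbed.
- block_grey: Pale carved printing block 85x70x43 mm, loose bystander; origin at its underside. Not to be disturbed.
- dye_jar: Amber glass jar 64 mm wide, 85 mm high, loose bystander; origin at its underside. Not to be disturbed.
Not all that is in view belongs to the job. Leave any red or white look-alike of the part that bears leaf_2_mid alone.

How it is judged:
By the outcome, as a careful person would: the job done as asked, in the order asked, and still so for the second after the job is handed in, with the robot touching nothing.
It also fails if it takes over 72 s, if anything falls off the work surface, if the arm or the gripper's body presses on something with over 40 N, if the wrist force passes 120 N, or if a joint passes its speed limit or range.

## Working session

There is one attempt and no reset: what is moved stays moved. The work goes in short steps, Python scripts to look and compute and a shell command to move; the robot and the scene stay as the last step left them, time stands still between calls to the robot, and variables do not carry over. Pictures are saved under pics/ and viewed, at most 10 in all, crops included, and the job is handed in when it is done.

```bash
mkdir -p pics
python3 - <<'E'
from station import status, optics, arm
import cv2,numpy as np
print(status.get_state(), arm.tip_reach)
for n in("scene","top"):
    f=optics.grab_frame(n); cv2.imwrite(f"pics/{n}0.png",f["color"][...,::-1]); print(n,f["mtx"].tolist(),f["cam_to_world"].round(4).tolist())
E
```

```text
{'t': 0.0, 'q': array([-1.05490282e+00,  3.59387361e-01,  1.10738642e-02, -3.66474222e-04,
       -1.22412402e+00, -2.88120029e-01]), 'qd': array([-0.00223925, -0.00082221, -0.00034349,  0.00184075,  0.00194071,
        0.00199404]), 'joint_efforts': array([ 6.10137395e-04, -5.82725322e+01,  2.93051791e+01,  6.99672371e+00,
        7.16711045e-03, -1.24096709e-04]), 'eef_pos': array([ 0.15230759, -0.65710837,  0.23962596]), 'ee_rot': array([ 3.13992121e+00, -1.36082496e-04, -2.91394387e+00]), 'force': array([ 0.03406957,  0.76653813, -0.56447059]), 'moment': array([-0.04148996,  0.0058435 ,  0.05789771]), 'gripper_force': 0.0, 'width': 0.08757435125538031} 0.014
scene [[429.28720433399667, 0.0, 319.74173562960266], [0.0, 429.28720433399667, 205.18936748320237], [0.0, 0.0, 1.0]] [[0.7738, 0.4361, -0.4594, 1.0883], [0.6334, -0.5364, 0.5578, -0.5353], [-0.0031, -0.7226, -0.6913, 0.8983], [0.0, 0.0, 0.0, 1.0]]
top [[454.81614293072795, 0.0, 321.0547232219118], [0.0, 454.81614293072795, 194.70453567584147], [0.0, 0.0, 1.0]] [[0.0249, -0.9806, 0.1947, 0.2329], [-0.9997, -0.0246, 0.0041, 0.1297], [0.0008, -0.1947, -0.9809, 1.7055], [0.0, 0.0, 0.0, 1.0]]
```

View pics/scene0.png

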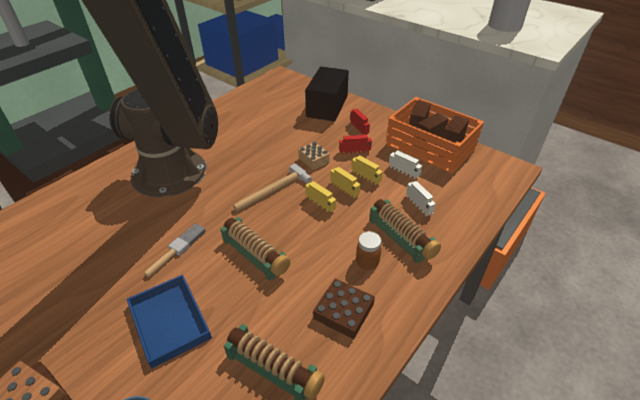

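View pics/top0.png

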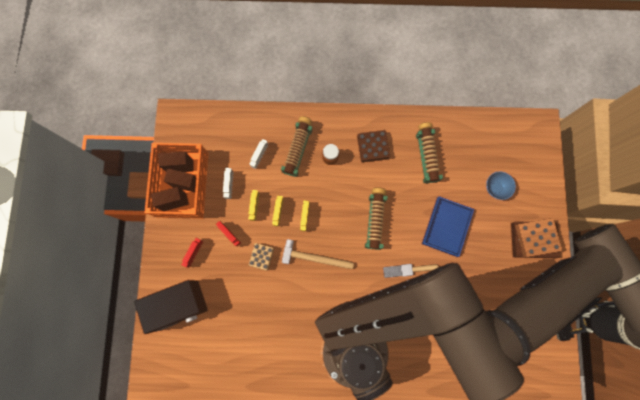

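The yellow combs stand at top-view (253,205), (278,210) and (305,215). The red pair at (193,252), (228,233) and the white pair at (259,153), (228,183) are look-alikes to leave alone. The screw nearest the robot is at (376,218), with the two stock screws at (297,147) and (429,153), and the tray is at (448,226). Next I'll measure these and make an enlarged crop.

```bash
cat > h.py <<'E'
import cv2,numpy as np
from station import status, optics, order, arm
def ray(f,uv,z):
    M=f["cam_to_world"];uv=np.atleast_2d(uv).astype(float)
    d=np.c_[uv,np.ones(len(uv))]@np.linalg.inv(f["mtx"]).T@M[:3,:3].T
    return (M[:3,3]+d*((z-M[2,3])/d[:,2])[:,None])
def proj(f,P):
    M=f["cam_to_world"];p=(np.atleast_2d(P)-M[:3,3])@M[:3,:3]@f["mtx"].T
    return p[:,:2]/p[:,2:]
def blobs(f,lo,hi,amin=40):
    m=cv2.inRange(cv2.cvtColor(f["color"],cv2.COLOR_RGB2HSV),lo,hi)
    c,_=cv2.findContours(m,cv2.RETR_EXTERNAL,cv2.CHAIN_APPROX_NONE)
    return [x[:,0] for x in c if cv2.contourArea(x)>amin]
def rect(P):
    """min-area rectangle in mm: centre, long, short, long-axis angle (rad)"""
    (c,(w,h),_)=r=cv2.minAreaRect((P[:,:2]*1000).astype(np.float32));b=cv2.boxPoints(r)
    e=[b[1]-b[0],b[2]-b[1]];e=max(e,key=np.linalg.norm)
    return np.round(c,1),round(max(w,h),1),round(min(w,h),1),round(float(np.arctan2(e[1],e[0])%np.pi),3)
E
python3 - <<'E'
from h import *
t=optics.grab_frame("top");s=optics.grab_frame("scene")
Y=((22,120,100),(33,255,255));B=((105,120,50),(125,255,255));G=((60,80,30),(90,255,255));
for n,f in(("top",t),("scene",s)):
    for k,(c,z) in dict(yel=(Y,.05),blue=(B,.028),green=(G,.03)).items():
        for b in blobs(f,*c,amin=60 if k!="green" else 15):
            print(n,k,b.mean(0).round(),rect(ray(f,b,z)))
a=cv2.resize(t["color"][120:280,200:400],(800,640))[:600]
b=cv2.resize(s["color"][140:280,210:390],None,fx=4.4,fy=4.2,interpolation=cv2.INTER_CUBIC)
cv2.imwrite("pics/t1.png",a[...,::-1]);cv2.imwrite("pics/s1.png",b[...,::-1])
E
```

```text
top yel [304. 215.] (array([482.6, 196.8]), 108.6, 19.1, 3.057)
top yel [277. 210.] (array([499.3, 298.5]), 109.5, 20.0, 3.021)
top yel [253. 204.] (array([518.7, 388.3]), 109.4, 22.0, 3.074)
top blue [448. 229.] (array([ 455.7, -336.9]), 177.8, 131.5, 2.791)
scene yel [321. 197.] (array([500.4, 181.7]), 132.4, 62.7, 3.059)
scene yel [345. 182.] (array([517.7, 281. ]), 135.7, 67.0, 3.0)
scene yel [367. 170.] (array([533.2, 369.5]), 132.0, 75.1, 3.07)
scene blue [167. 320.] (array([ 473.9, -343.7]), 200.4, 137.2, 2.803)
scene blue [218.  45.] (array([-612.4,  729.1]), 716.0, 149.2, 2.474)
scene blue [259.  39.] (array([-470.4,  923.7]), 760.7, 250.7, 2.444)
scene green [312. 368.] (array([ 811.4, -227.3]), 13.2, 10.5, 0.208)
scene green [268. 374.] (array([ 745.1, -292.3]), 189.1, 25.1, 0.11)
scene green [228. 350.] (array([ 645.1, -310.6]), 39.7, 13.2, 2.469)
scene green [243. 328.] (array([ 632.2, -252.2]), 17.9, 10.1, 0.091)
scene green [  7. 133.] (array([-623.3, -253.2]), 343.6, 61.2, 2.959)
scene green [86. 50.] (array([-1116.6,   335.8]), 1429.7, 118.7, 2.787)
```

View pics/s1.png

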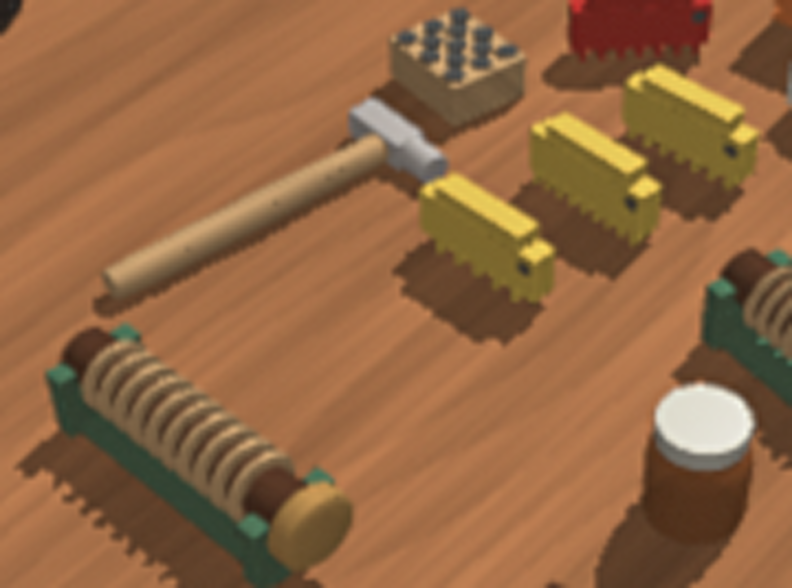

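Confirmed in the crop: the three yellow combs stand near (487,235), (595,175) and (690,120), clear of the red and white ones. The screw to gauge is the near one at (190,430), lying next to the hammer. Next I go above it and look with the wrist camera.

```bash
cat >> h.py <<'E'
def go(x,y,z,yaw):
    """shift (mm) and turn for jog, from the measured pose; world in mm"""
    s=status.get_state();p=s["eef_pos"]*1000;a=s["ee_rot"][2]
    R=cv2.Rodrigues(np.array([0,0,0.]))[0]
    from scipy.spatial.transform import Rotation as Ro
    R=Ro.from_euler("xyz",s["ee_rot"]).as_matrix()
    d=R.T@(np.array([x,y,z])-p); tr=-((yaw-a+np.pi/2)%np.pi-np.pi/2)
    print("at",p.round(1),"yaw",round(a,3),"shift",d.round(1),"turn",round(tr,3),"t",round(s["t"],2),"w",round(s["width"]*1000,1),"F",s["force"].round(1)); return d,tr
E
python3 - <<'E'
from h import *
t=optics.grab_frame("top")
p=ray(t,[[376,196],[375,246],[376,220]],.05);print(p)
go(470,-70,330,3.1)
E
```

```text
[[ 0.56165616 -0.06719793  0.05      ]
 [ 0.3765707  -0.06383117  0.05      ]
 [ 0.47186195 -0.06732537  0.05      ]]
at [ 152.4 -657.3  240.1] yaw -2.914 shift [-442.   500.5  -89.5] turn 0.269 t 0.25 w 87.4 F [-0.  -0.9  0.4]
```

```bash
python3 -m jog '[[1,[-442,500,-90],0.27],[1,[-442,500,-90],0.27],[1,[-442,500,-90],0.27],[1,[-442,500,-90],0.27],[1,[-442,500,-90],0.27],[1,[-442,500,-90],0.27],[1,[-442,500,-90],0.27],[1,[-442,500,-90],0.27],[1,[-442,500,-90],0.27],[1,[-442,500,-90],0.27],[1,[-442,500,-90],0.27],[1,[-442,500,-90],0.27],[1,[-442,500,-90],0.27],[1,[-442,500,-90],0.27]]'
python3 - <<'E'
from h import *
f=optics.grab_frame("wrist"); cv2.imwrite("pics/w1.png",f["color"][...,::-1]); print(f["mtx"].tolist(),f["cam_to_world"].round(4).tolist()); go(470,-70,330,3.1)
E
```

```text
t: 2.0
eef_pos: [0.4695, -0.0715, 0.3305]
ee_rot: [-3.142, -0.0, 3.098]
force: [-0.5, 0.9, -0.0]
width: 0.0878
gripper_force: 0.0
[[291.1114976335363, 0.0, 318.97944696787494], [0.0, 291.1114976335363, 196.1618574291096], [0.0, 0.0, 1.0]] [[0.0434, 0.961, 0.2731, 0.3965], [0.9991, -0.0416, -0.0122, -0.068], [-0.0004, 0.2733, -0.9619, 0.4745], [0.0, 0.0, 0.0, 1.0]]
at [469.6 -71.6 330.6] yaw 3.098 shift [-0.4  1.6  0.6] turn -0.002 t 2.05 w 87.3 F [ 0.2 -0.5 -0.3]
```

View pics/w1.png

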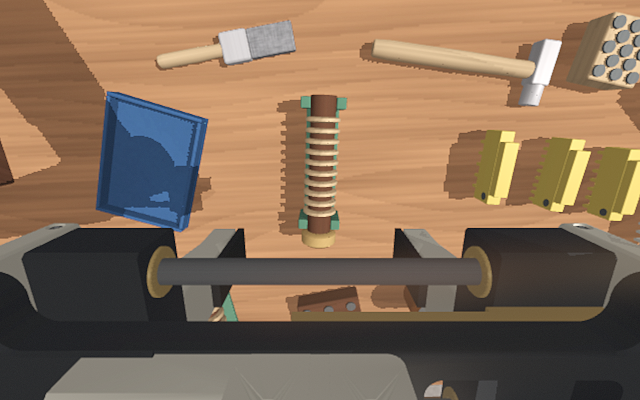

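The wrist view shows the screw's ridges in rows 118–215 at column 321. The tray is on the left and the combs on the right at (497,165), (562,170) and (620,180). Next I measure ridge positions and make an enlarged comb crop.

Run:
```python
from h import *
from scipy.signal import find_peaks
f=optics.grab_frame("wrist");c=f["color"].astype(float)
hsv=cv2.cvtColor(f["color"],cv2.COLOR_RGB2HSV)
# screw axis: crop columns; knob/dark-core
for u in (316,321,326):
    pr=c[95:245,u-2:u+3].mean((1,2)); pk,_=find_peaks(pr,prominence=25); 
    sub=[]
    for k in pk:
        w=pr[k-2:k+3]-pr[k-2:k+3].min(); sub.append(95+k+(w*np.arange(-2,3)).sum()/w.sum())
    X=ray(f,np.c_[np.full(len(sub),u),sub],.073)*1000
    print(u,X[:,0].round(1),np.diff(X[:,0]).round(1))
# ridge side extents (pale), silhouette at axis height .048
for v in range(116,222,3):
    row=hsv[v,285:360]; print(v,hsv[v,300:342:1,2].tolist()) if v in(155,) else None
g=blobs(f,(60,80,30),(90,255,255),15)
for b in g: print("green",b.mean(0).round(1),b.min(0),b.max(0),(ray(f,b,.05)*1000)[:,:2].mean(0).round(1))
for b in blobs(f,(22,100,90),(33,255,255),100): print("yel",b.mean(0).round(1),b.min(0),b.max(0))
for b in blobs(f,(105,120,50),(125,255,255),3000): print("blue",rect(ray(f,b,.028)))
a=cv2.resize(f["color"][85:245,270:370],(375,600),interpolation=cv2.INTER_CUBIC);b=cv2.resize(f["color"][120:225,465:640],(425,255),interpolation=cv2.INTER_CUBIC)
o=np.zeros((600,800,3),np.uint8);o[:,:375]=a;o[:255,375:]=b
t=optics.grab_frame("top")["color"];o[260:600,375:]=cv2.resize(t[180:240,235:310],(425,340),interpolation=cv2.INTER_CUBIC)
cv2.imwrite("pics/w2.png",o[...,::-1])
```

```text
316 [403.2 418.6 433.3 448.2 463.3 477.8 493.3 508.1 523.  538.2] [15.4 14.7 14.9 15.1 14.5 15.5 14.8 15.  15.2]
321 [404.3 419.  433.9 448.9 463.8 479.2 493.8 508.6 523.6 538.7] [14.7 14.9 15.  15.  15.3 14.6 14.9 15.  15.1]
326 [404.8 419.4 434.3 449.3 464.2 479.5 494.  508.8 523.7 538.5] [14.6 15.  15.  14.8 15.3 14.6 14.8 14.9 14.8]
155 [136, 135, 135, 135, 139, 116, 102, 105, 96, 61, 53, 57, 69, 84, 90, 92, 112, 123, 125, 135, 141, 164, 178, 179, 181, 185, 189, 192, 190, 187, 184, 163, 141, 133, 135, 153, 148, 182, 198, 196, 196, 196]
green [334.6 220.7] [331 211] [338 228] [557.8 -51. ]
green [301.7 220.3] [299 209] [306 227] [ 554.9 -102. ]
green [339.9 105.7] [337  98] [345 116] [387.5 -38.7]
green [306.4 104.9] [301  97] [310 115] [384.4 -85.2]
yel [611.2 182.2] [583 147] [639 220]
yel [556.7 172.2] [529 137] [590 211]
yel [494.6 165.1] [473 130] [518 204]
blue (array([ 463.2, -334.4]), 190.7, 146.7, 2.808)
```

View pics/w2.png

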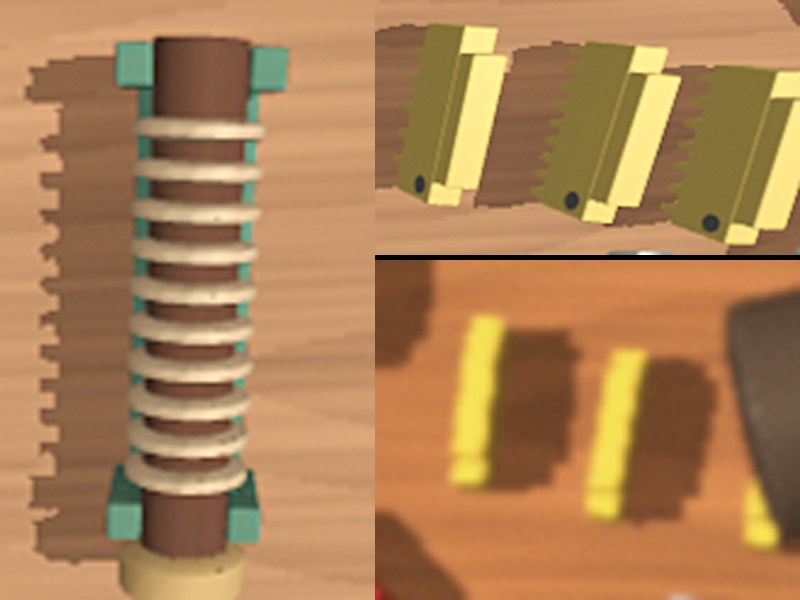

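The ridges are 15 mm apart, with the middle groove near x≈471. I'll get the screw axis, plus the tooth pitch of each comb from its visible side edge.

Run:
```python
from h import *
f=optics.grab_frame("wrist");hsv=cv2.cvtColor(f["color"],cv2.COLOR_RGB2HSV)
core=blobs(f,(0,70,30),(12,255,125),30)
# pale ridges: low saturation bright, extents per ridge
m=cv2.inRange(hsv,(8,0,120),(25,110,255))[112:222,295:350]
n,l,st,ce=cv2.connectedComponentsWithStats(m)
P=[]
for i in range(1,n):
    if st[i,4]>25: P.append([st[i,0]+295+st[i,2]/2-.5,ce[i,1]+112,st[i,2],st[i,4]])
P=np.array(P);print(P.round(1).tolist())
X=ray(f,P[:,:2],.052)*1000;k=np.polyfit(X[:,0],X[:,1],1);print("axis slope",k,"y at471",np.polyval(k,471),X[:,:2].round(1).tolist())
S=hsv[...,1].astype(np.float32);H=hsv[...,0].astype(np.float32)
m=cv2.inRange(hsv,(22,100,60),(33,255,255)).astype(np.float32)
for c,a in(((482.6,196.8),3.057),((499.3,298.5),3.021),((518.7,388.3),3.074)):
    u=np.array([-np.cos(a),-np.sin(a)]);nrm=np.array([-u[1],u[0]])
    for z in(.003,.005,.007):
        s=np.arange(-56,57);g=np.array(c)+s[:,None]*u-10*nrm
        p=proj(f,np.c_[g/1000,np.full(len(s),z)]).astype(np.float32)
        v=cv2.remap(m,p[None,:,0],p[None,:,1],cv2.INTER_LINEAR)[0]
        print(z,"".join("#" if q>127 else "." for q in v))
```

```text
[[322.5, 124.4, 36.0, 379.0], [322.0, 146.4, 35.0, 386.0], [321.0, 167.5, 35.0, 395.0], [320.0, 197.4, 35.0, 830.0]]
axis slope [ -0.076937   -31.98985665] y at471 -68.22718376860934 [[411.9, -63.8], [442.6, -65.8], [473.1, -68.5], [518.8, -71.9]]
0.003 .......................###..............#####.............#####.............#####..............###...............
0.005 .......................###..............#####.............#####.............#####.............#####..............
0.007 ......................#####.............#####............#####.............######.............#####..............
0.003 ..........####........###........#####........###.........#####......######......######......######.......#####..
0.005 ...........###........###.........####........###........#####.......#####.......#####.......#####.......#####...
0.007 ..........####.......#####........###........#####.......#####.......#####........#####.....######......######...
0.003 ............####...........###............####...........####...........####............###...........###........
0.005 ............###............####..........#####..........#####...........####...........####..........#####.......
0.007 ............###...........#####..........#####..........#####..........#####...........####..........#####.......
```

Clear result: comb A (wrist 494,165) has 18 mm pitch, B (557,172) 12 mm and C (611,182) 15 mm. The screw is 15 mm, so C is the candidate and gets tried first.

Run:
```python
from h import *
go(520,388.3,150,3.074)
```

```text
at [469.8 -71.4 330.6] yaw 3.098 shift [-30.2 461.4 180.7] turn 0.024 t 2.2 w 87.7 F [-0.3  0.   0.5]
```

```bash
python3 -m jog '[[0.2,[-30,461,180],0.024],[0.2,[-30,461,180],0.024],[0.2,[-30,461,180],0.024],[0.2,[-30,461,180],0.024],[0.2,[-30,461,180],0.024],[0.2,[-30,461,180],0.024],[0.2,[-30,461,180],0.024],[0.2,[-30,461,180],0.024],[0.2,[-30,461,180],0.024],[0.2,[-30,461,180],0.024],[0.2,[-30,461,180],0.024],[0.2,[-30,461,180],0.024]]' 10
python3 - <<'E'
from h import *
go(520,388.3,40,3.074)
# refine with top and scene views: top ridge of comb
f=optics.grab_frame("wrist"); cv2.imwrite("pics/w3.png",f["color"][...,::-1])
E
```

```text
t: 3.7
eef_pos: [0.5199, 0.3879, 0.1517]
ee_rot: [3.14, 0.001, 3.074]
force: [-0.3, 0.9, 1.3]
width: 0.0528
gripper_force: 0.0
at [519.9 387.9 151.7] yaw 3.074 shift [  0.    0.3 111.7] turn 0.0 t 3.7 w 52.8 F [-0.3  0.9  1.3]
```

View pics/w3.png

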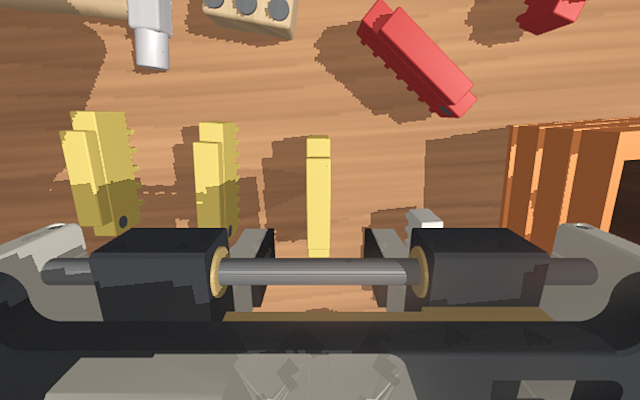

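The wrist view shows comb C centred between the fingers at (318,195), its near end at row 136. I'll refine the x centre from its edges, then descend.

Run:
```python
from h import *
f=optics.grab_frame("wrist");hsv=cv2.cvtColor(f["color"],cv2.COLOR_RGB2HSV)
m=cv2.inRange(hsv,(20,100,90),(33,255,255))
col=m[120:250,314:322].mean(1);r=120+np.argmax(col>127);print("end row",r)
v=hsv[r-2:r+45,318].tolist();print([x[2] for x in v])
e=ray(f,[[318,r-.5]],.05)*1000;print("end",e.round(1),"centre x",e[0,0]+55*.9977)
for z,rows in((.05,(145,150)),(.064,(170,185,200))):
  for q in rows:
    c=np.where(m[q,300:340])[0]+300;print(q,c.min(),c.max(),(ray(f,[[c.min()-.5,q],[c.max()+.5,q]],z)*1000)[:,:2].round(1).tolist())
```

```text
end row 135
[217, 208, 164, 156, 152, 198, 249, 252, 250, 249, 249, 249, 249, 249, 249, 248, 249, 249, 249, 249, 249, 250, 254, 238, 138, 190, 239, 248, 249, 248, 248, 248, 248, 248, 248, 248, 248, 248, 248, 248, 248, 248, 248, 248, 248, 248, 248]
end [[463.7 391.3  50. ]] centre x 518.5958746511174
145 306 329 [[471.6, 380.3], [472.9, 400.3]]
150 306 329 [[475.7, 380.0], [477.1, 400.1]]
170 306 330 [[490.1, 379.5], [491.4, 399.6]]
185 306 330 [[502.5, 378.5], [503.9, 398.9]]
200 306 330 [[515.2, 377.5], [516.6, 398.2]]
```

```bash
python3 -m jog '[[0.2,[0,0,40],0],[0.2,[0,0,80],0],[0.2,[0,0,105],0],[0.2,[0,0,112],0],[0.2,[0,0,112],0],[-1,[0,0,112],0],[-1,[0,0,112],0],[-1,[0,0,112],0],[-1,[0,0,112],0],[-1,[0,0,112],0]]' 15
python3 - <<'E'
from h import *
go(520,388.3,40,3.074);print(status.get_state()["gripper_force"])
E
```

```text
t: 5.05
eef_pos: [0.5196, 0.3888, 0.0389]
ee_rot: [3.141, 0.0, 3.076]
force: [-1.4, -0.9, 2.7]
width: 0.0197
gripper_force: 15.0
at [519.6 388.8  38.9] yaw 3.076 shift [-0.5 -0.4 -1.1] turn 0.002 t 5.05 w 19.7 F [-1.4 -0.9  2.7]
14.999225735664368
```

```bash
python3 -m jog '[[-1,[0,0,-40],0],[-1,[0,0,-80],0],[-1,[0,0,-120],0],[-1,[0,0,-130],0],[-1,[0,0,-130],0]]'
python3 - <<'E'
from h import *
go(471,-68.2,130,3.063)
E
```

```text
t: 5.68
eef_pos: [0.5194, 0.3887, 0.1687]
ee_rot: [3.141, 0.0, 3.075]
force: [0.1, -0.4, -2.4]
width: 0.0198
gripper_force: 15.0
at [519.4 388.7 168.7] yaw 3.075 shift [  18.  -459.2   38.3] turn 0.012 t 5.67 w 19.8 F [ 0.1 -0.4 -2.4]
```

```bash
python3 -m jog '[[-1,[2,-50,0],0.012],[-1,[4,-110,0],0.012],[-1,[7,-170,0],0.012],[-1,[9,-230,0],0.012],[-1,[11,-290,0],0.012],[-1,[14,-350,0],0.012],[-1,[16,-410,0],0.012],[-1,[18,-445,0],0.012],[-1,[18,-459,10],0.012],[-1,[18,-459,30],0.012],[-1,[18,-459,38],0.012],[-1,[18,-459,38],0.012],[-1,[18,-459,38],0.012],[-1,[18,-459,38],0.012]]'
python3 - <<'E'
from h import *
go(471,-68.2,105.4,3.063)
f=optics.grab_frame("wrist");s=optics.grab_frame("scene");a=f["color"][80:280,220:420]
o=np.zeros((400,800,3),np.uint8);o[:,:400]=cv2.resize(a,(400,400),interpolation=cv2.INTER_CUBIC);o[:,400:]=cv2.resize(s["color"][190:290,210:310],(400,400),interpolation=cv2.INTER_CUBIC)
cv2.imwrite("pics/o1.png",o[...,::-1])
E
```

```text
t: 7.42
eef_pos: [0.4716, -0.0678, 0.1311]
ee_rot: [3.141, 0.001, 3.064]
force: [0.2, 0.3, -0.6]
width: 0.0201
gripper_force: 15.0
at [471.6 -67.8 131.1] yaw 3.064 shift [ 0.6 -0.5 25.7] turn 0.001 t 7.42 w 20.1 F [ 0.2  0.3 -0.6]
```

View pics/o1.png

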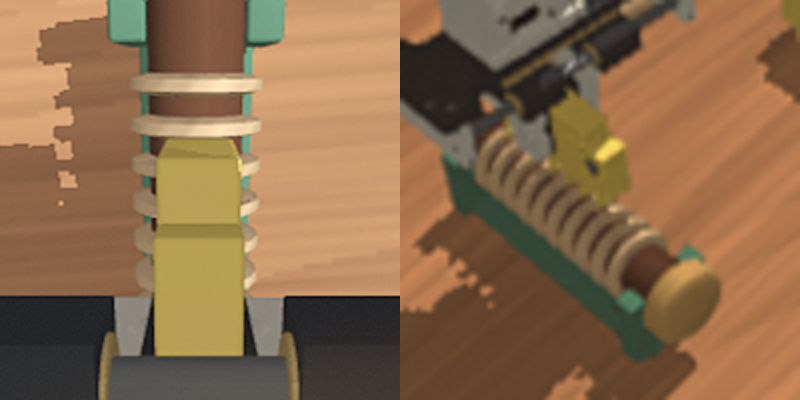

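The comb hangs over the screw axis, parallel to it, about 20 mm above the grooves. Next I lower it gently.

```bash
python3 -m jog '[[-1,[0.5,0,8],0],[-1,[0.5,0,15],0],[-1,[0.5,0,18],0],[-1,[0.5,0,20],0],[-1,[0.5,0,20],0]]'; python3 -m jog '[[-1,[0,0,1],0],[-1,[0,0,2],0],[-1,[0,0,3],0],[-1,[0,0,3],0]]'
```

```text
t: 8.15
eef_pos: [0.4706, -0.0681, 0.1104]
ee_rot: [-3.141, -0.0, 3.063]
force: [-0.5, 0.3, -1.3]
width: 0.0202
gripper_force: 15.0
t: 8.65
eef_pos: [0.4706, -0.0681, 0.1075]
ee_rot: [-3.142, -0.0, 3.063]
force: [-0.8, 0.2, -0.5]
width: 0.0197
gripper_force: 15.0
```

```bash
for i in 1; do python3 -m jog '[[-1,[0,0,0.7],0],[-1,[0,0,1.4],0],[-1,[0,0,1.4],0]]'; python3 -m jog '[[-1,[0,0,0.6],0],[-1,[0,0,1.0],0],[-1,[0,0,1.0],0]]'; done
```

```text
t: 9.02
eef_pos: [0.4706, -0.0681, 0.1061]
ee_rot: [-3.142, -0.0, 3.063]
force: [-0.1, -1.2, -0.7]
width: 0.0197
gripper_force: 15.0
t: 9.4
eef_pos: [0.4707, -0.0681, 0.1051]
ee_rot: [-3.142, -0.0, 3.063]
force: [0.2, -0.5, -1.5]
width: 0.02
gripper_force: 15.0
```

```bash
python3 -m jog '[[-1,[0,0,0.5],0],[-1,[0,0,0.5],0],[-1,[0,0,0.5],0]]'; python3 -m jog '[[-1,[0,0,0.5],0],[-1,[0,0,0.5],0],[-1,[0,0,0.5],0]]'
```

```text
t: 9.78
eef_pos: [0.4708, -0.0681, 0.1048]
ee_rot: [3.142, 0.0, 3.063]
force: [-1.5, 0.5, 0.9]
width: 0.0198
gripper_force: 15.0
t: 10.15
eef_pos: [0.4708, -0.0681, 0.1047]
ee_rot: [-3.142, 0.0, 3.064]
force: [-3.3, 0.3, 6.5]
width: 0.02
gripper_force: 15.0
```

Run:
```python
from h import *
f=optics.grab_frame("wrist");s=optics.grab_frame("scene");a=f["color"][80:280,220:420]
o=np.zeros((400,800,3),np.uint8);o[:,:400]=cv2.resize(a,(400,400),interpolation=cv2.INTER_CUBIC);o[:,400:]=cv2.resize(s["color"][190:290,210:310],(400,400),interpolation=cv2.INTER_CUBIC)
cv2.imwrite("pics/o2.png",o[...,::-1])
t=optics.grab_frame("top")
for b in blobs(t,(105,120,50),(125,255,255),500): print(rect(ray(t,b,.028)))
go(471,-68.2,200,3.063)
```

```text
at [470.8 -68.1 104.7] yaw 3.064 shift [ -0.3  -0.1 -95.3] turn 0.001 t 10.3 w 20.0 F [-3.6  0.2  7.1]
```

View pics/o2.png

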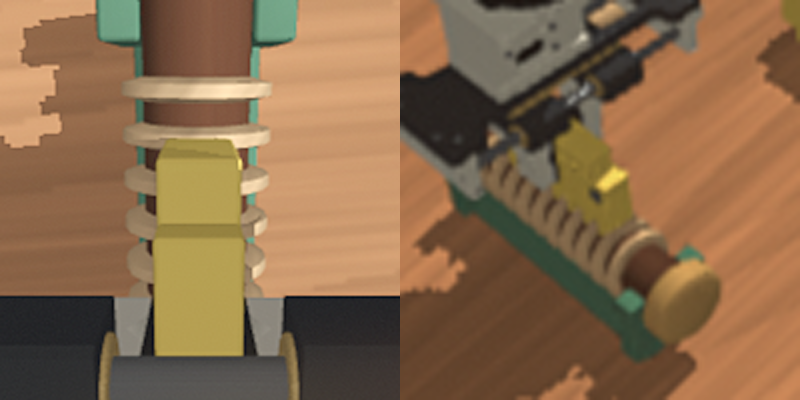

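The comb sits fully home: its teeth are down in the grooves, and contact came at TCP 104.8 mm, against 105 mm expected and 109 mm or more for a mismatch. Next I carry it to the tray.

```bash
python3 -m jog '[[-1,[0,0,-5],0],[-1,[0,0,-30],0],[-1,[0,0,-65],0],[-1,[0,0,-65],0]]'
python3 - <<'E'
from h import *
go(463,-335.5,100,2.803)
t=optics.grab_frame("top")
for b in blobs(t,(105,120,40),(125,255,255),200): print(b.mean(0),rect(ray(t,b,.028)))
E
```

```text
t: 10.8
eef_pos: [0.4724, -0.0678, 0.1717]
ee_rot: [3.14, 0.005, 3.064]
force: [0.6, 0.4, -2.1]
width: 0.0202
gripper_force: 15.0
at [472.4 -67.8 171.7] yaw 3.064 shift [ -11.1 -267.7   71.4] turn 0.261 t 10.8 w 20.2 F [ 0.6  0.4 -2.1]
```

```bash
python3 -m jog '[[-1,[-2,-50,0],0.05],[-1,[-4,-110,0],0.15],[-1,[-7,-170,0],0.26],[-1,[-9,-225,0],0.26],[-1,[-11,-260,20],0.26],[-1,[-11,-268,50],0.26],[-1,[-11,-268,70],0.26],[-1,[-11,-268,70],0.26],[-1,[-11,-268,70],0.26]]'
python3 - <<'E'
from h import *
go(463,-335.5,45,2.803)
f=optics.grab_frame("wrist");cv2.imwrite("pics/o3.png",f["color"][...,::-1])
E
```

```text
t: 11.98
eef_pos: [0.4609, -0.3361, 0.0994]
ee_rot: [-3.141, -0.0, 2.804]
force: [0.1, 1.1, -0.8]
width: 0.0201
gripper_force: 15.0
at [ 460.9 -336.1   99.4] yaw 2.804 shift [-1.8  1.3 54.4] turn 0.001 t 11.97 w 20.1 F [ 0.1  1.1 -0.8]
```

View pics/o3.png

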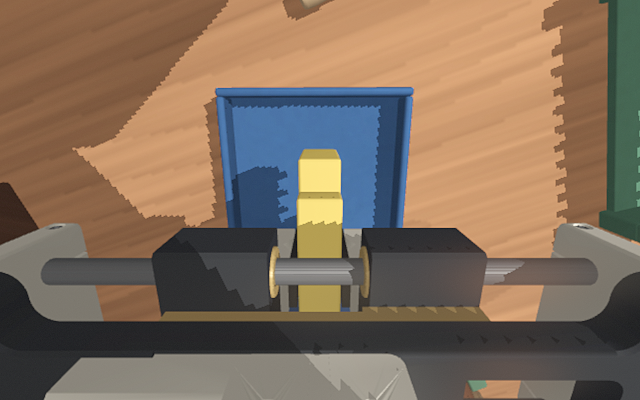

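The comb is centred over the tray and parallel to its walls. Next I lower it and release.

```bash
python3 -m jog '[[-1,[-1,1,25],0],[-1,[-1,1,42],0],[-1,[-1,1,50],0],[-1,[-1,1,53],0],[-1,[-1,1,53.5],0],[-1,[-1,1,54],0],[-1,[-1,1,54.5],0],[-1,[-1,1,54.5],0]]'
```

```text
t: 13.02
eef_pos: [0.4621, -0.3356, 0.0449]
ee_rot: [-3.142, 0.0, 2.803]
force: [-0.1, 0.2, -0.2]
width: 0.0196
gripper_force: 15.0
```

```bash
python3 -m jog '[[-1,[0,0,0.5],0],[-1,[0,0,0.7],0],[-1,[0,0,0.7],0]]'; python3 -m jog '[[-0.45,[0,0,0],0],[-0.3,[0,0,0],0],[-0.1,[0,0,0],0],[-0.1,[0,0,0],0],[-0.1,[0,0,-10],0],[-0.1,[0,0,-40],0],[-0.1,[0,0,-90],0],[-0.1,[0,0,-150],0],[-0.1,[0,0,-200],0],[-0.1,[0,0,-200],0],[-0.1,[0,0,-200],0]]'
python3 - <<'E'
from h import *
f=optics.grab_frame("wrist");s=optics.grab_frame("scene")
o=np.zeros((400,800,3),np.uint8);o[:250,:400]=cv2.resize(f["color"],(400,250));o[:,400:]=cv2.resize(s["color"][140:380,100:400],(400,400))
cv2.imwrite("pics/o4.png",o[...,::-1])
E
```

```text
t: 13.4
eef_pos: [0.4622, -0.3356, 0.0449]
ee_rot: [-3.141, 0.001, 2.804]
force: [-2.7, 2.2, 7.6]
width: 0.02
gripper_force: 15.0
t: 14.78
eef_pos: [0.4617, -0.3353, 0.2443]
ee_rot: [3.141, 0.001, 2.803]
force: [0.7, -0.1, -0.3]
width: 0.0396
gripper_force: 0.0
```

View pics/o4.png

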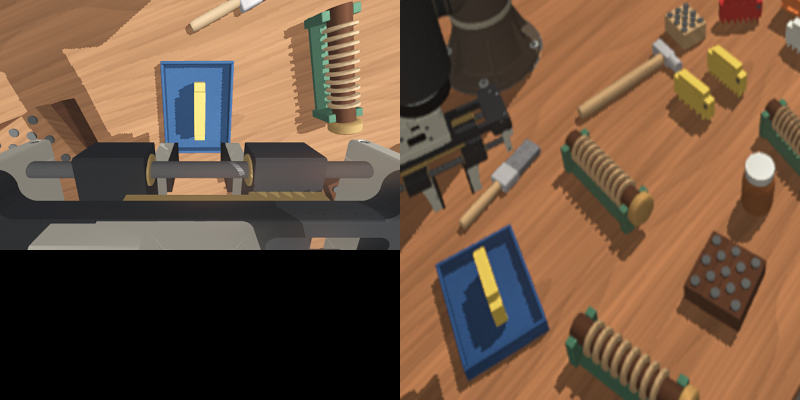

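The comb stands upright in the tray (wrist inset 200,112), and the other two stand on the bench, untouched at (695,92) and (727,68). The blocks and jar are undisturbed, so I'm handing in.

```bash
python3 -m jog '[[-0.1,[0,0,0],0],[-0.1,[0,0,0],0]]' >/dev/null; python3 -c "
from station import order; print(order.job_done())"
```

```text
the job is handed in; nothing more can be done
None
```

The 15 mm comb dropped fully home on the nearest screw and now stands upright in the blue tray; I picked it first by measuring tooth pitch in the camera images, so the other two were never lowered and still stand on the bench, and the job is handed in (no verdict shown).

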